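# Punch the long carving blank and put it in the tray

## Task

Slide the longer of the two white blanks lengthwise into the guide of the punch press, right up to the back stop, and press the black plunger all the way down to its stop for a moment so that the blank gets its punch mark. Then let the plunger spring back up, take the blank out and lay it flat in the steel tray without dropping it. Leave the shorter blank and the other things on the bench where they are.

Things in the scene. Friction and masses are not known exactly. Their poses are not given: they have to be found in the camera images.
- press: Grey punch press fixed to the bench. Origin on the bench under the plunger axis; x points from its open mouth (roughly the robot's side) to its column, y across, z up. Base plate 220 (x) x 120 mm, centred, top at z = 16 mm; column from x = 55 to 100 mm. The raised punch point hangs at x = y = 0, tip at z = 76 mm. The long blank, fully in, has its centre at x = -50, y = 0, z = 37 mm.
- press_stop (a point): Foot of the back stop: centre of its face, on the base plate (press x = 30, y = 0, z = 16 mm). The stop is 34 mm high. The guide leads to it along press x: two rails 14 mm high, 54 mm apart, from 80 mm before the stop, and flared outward from 80 to 107 mm before it. The fully inserted blank touches this face and sticks 53 mm out of the guide.
- press_arm (a point): Middle of the lower front edge of the arm that overhangs the guide (press x = -27, y = 0, z = 95 mm). The arm is 50 mm wide and runs from here back to the column; its top is at z = 130 mm, with a collar of radius 18 mm round the plunger up to z = 146 mm. The blank goes in below it.
- plunger_top (a point): Centre of the flat top of the plunger's black mushroom head: 50 mm diameter, 29 mm high, on the press axis; 195 mm above the bench when up. Pressed straight down from above.
- plunger (a joint): Plunger travel in m: 0 up, 0.020 fully down at its stop. A spring pushes it back up; about 6 N to start, 13 N at the bottom.
- long_blank: Long white wooden blank, 160 x 42 x 42 mm, about 0.2 kg, long along its x. Origin at the centre of its underside. It starts lying on the plywood board.
- long_blank_center (a point): Centre of the long blank.
- short_blank: Short white blank, 100 x 42 x 42 mm, long along its x, beside the long one on the board. Origin at the centre of its underside. Not to be used.
- board: Plywood board 220 x 210 mm, 8 mm thick, fixed to the bench; the blanks lie on it. Origin at the centre of its underside.
- tray: Open steel tray, 240 (x) x 160 (y) mm outside, 42 mm high, walls and floor 4 mm, loose on the bench, 0.9 kg. Origin at the centre of its underside. It stands on one side of the press, the board on the other.
- gouge: Bystander: gouge with wooden handle, 190 mm, lying beyond the board or tray; long along its x, origin near its middle.
- glue: Bystander: white bottle, 60 mm diameter, 150 mm high; origin at its base.
Not all that is in view belongs to the job. What is shaped like the long_blank but red or turquoise is not meant.

How it is judged:
On the way, in this order (a step that is already met when the one before it is completed fails the run):
1. the long blank lies in the press guide, up to the back stop (x of long_blank_center in the frame of press between -0.056 and -0.044 m and y of long_blank_center in the frame of press between -0.009 and 0.009 m and z of long_blank_center in the frame of press between 0.032 and 0.042 m and angle between the x axis of long_blank and the x axis of press, either way round below 0.12 rad), for 0.2 s.
2. the plunger is pressed down to its stop with the blank in place (all of step 1 and value of joint plunger above 0.018 m), for 0.2 s.
At the end, for the whole second after the job is handed in: The long blank lies flat (within 0.1 rad) on the floor of the tray, at rest and wholly inside it (centre within 60 mm of the tray's along its x and 70 mm along its y), and the plunger is back up (within 4 mm) (x of long_blank_center in the frame of tray between -0.06 and 0.06 m and y of long_blank_center in the frame of tray between -0.07 and 0.07 m and z of long_blank_center in the frame of tray between 0.019 and 0.031 m and angle between long_blank's own x axis and vertical between 1.4708 and 1.6708 rad and linear speed of long_blank below 0.02 m/s and value of joint plunger below 0.004 m); the robot touches nothing.
It fails at once if a bystander (short blank, gouge, bottle) is moved by more than 30 mm (distance of any of short_blank, gouge, glue from where it was at the start of the episode above 0.03 m).
It fails at once if the long blank is dropped: out of the fingers with its centre more than 100 mm above the bench (height (world z) of long_blank_center above 0.1 m and contact force between the fingers and long_blank below 0.2 N).
It also fails if it takes over 67 s, if anything falls off the work surface, if the arm or the gripper's body presses on something with over 40 N, if the wrist force passes 120 N, or if a joint passes its speed limit or range.

## Robot

A 7-joint arm with a two-finger parallel gripper is mounted at the origin on the work surface. World frame = base frame: x ahead of the robot, y to its left, z up, the work surface at z = 0. Lengths are in m, angles in rad, forces in N, time in s.
With the tool pointing down it reaches from about 0.425 to 0.975 m from the base axis. Payload 16.7 kg.
Tool frame: the origin (TCP) lies midway between the tips of the shut fingers; the grasp point (between the pads) lies 19 mm behind it; z points along the fingers, y is the line along which they close (so a half turn about z gives the same grasp; the last joint's range is limited). The gripper opens to 85 mm and grips with 20 to 120 N. Pads are 22 mm wide; open, the fingers measure 114 mm over their backs; the gripper's body (76 mm by 85 mm) begins 54 mm behind the grasp point. The pads swing forward as they close: fully open they stand 13 mm farther back than shut.
Start: joints at [-1.47, 0.426, 0.074, 1.606, -0.034, 1.111, -0.067], TCP at [0.168, 0.654, 0.231] pointing down, gripper open.
Joint ranges: [-2.85, 2.85], [-0.5, 2.14], [-1.23, 1.37], [0.21, 2.46], [-1.02, 4.16], [0.16, 2.05], [-2.73, 2.73]. Speed limits (rad/s): [1.89, 1.89, 2.39, 2.39, 3.01, 3.01, 3.01].

## Interface

Orientations are given as a unit quaternion [x, y, z, w].
In Python, from station import arm gives the robot as it stands.
- The arm moves only by the tool arm_command, never from a script. Its argument "targets" is text: rows parted by semicolons, each of 7 numbers parted by spaces: the shift along the tool's x, y, z scaled (see below), then the turn, a rotation vector about the tool's x, y, z scaled (see below), then the opening, from -1 (shut) to 1 (fully open). In form: x y z rx ry rz fingers; .... A call has 1 to 10 rows; each row shifts and turns the commanded pose from where the row before left it, along the tool's axes as they then stand; what a row does not reach is not made up. The controller multiplies each number of a shift by 0.1 m and each number of a turn by 4 degrees. A row lasts 1/12 s, in which the tool goes at most 41.7 mm and 7.16 degrees, less where a joint would pass 70% of its speed; a pose out of reach is approached as far as the arm can. A call with a number of a shift or a turn outside -1 to 1 is refused whole. A call with a gripper value outside its range is refused whole. The fingers move at their own pace and stop on an object; the grip force is fixed at half the most. Time passes only in rows, so rows that do not move let the fingers close. It gives the time, the measured TCP pose, the force, the opening and the grip force at its end, in the units of the state.
- arm.get_state(): the state, without advancing time (a new reading comes with each control period).
- arm.capture(name): name is "scene" or "top" or "wrist"; returns (picture, depth): 480x640x3 uint8, red, green, blue; 480x640 float32, m along the optical axis (not along the pixel's ray), 0 where there is no reading.
- arm.camera_info(name): a dict with "fov_y" (degrees; the focal length in pixels is half the picture's height over the tangent of half this angle, whatever the lens; pixels are square), "cx", "cy" (the principal point, pixels), "cam_to_world" (4x4, takes a point from camera to world coordinates); the wrist camera has in their place "tool_from_camera" (4x4, takes a point from camera to tool coordinates, whose origin is the TCP and whose axes are the flange's). Camera axes: x right, y down, z forward; pixel columns grow to the right and rows downward; lengths in m; the calibration is good to about 2 mm. A picture is of the moment at which its call begins: read the wrist's pose just before it. camera_info takes no time and is no camera call.
- arm.job_done(): hands the job in; it is judged then, once.
Trained networks look in the newest picture that a camera, given by its name, has taken for a name from the list of things; names that differ only in an ending like _2 or _b are one class to them, and where a whole thing is asked for, a point or a joint stands for the part that bears it (a point fixed in the world has none). Each returns a list of dicts, best first, with "conf" (0 to 1); they miss things now and then, are a little off and sometimes report something else, mostly with a low value. They report only what shows in the picture. A call takes as long as a camera call. They do not tell look-alikes from the thing itself.
- arm.find_in(thing, camera): "location" ([x, y, z] in m, in the coordinates of the camera as it stood for that picture, good to about 4 mm: the middle of the surface that is visible of it).
- arm.masks_of(thing, camera): "region" (480x640 bool, what is visible of it).
The state is a dict: "t": time; "joint_pos": joint angles; "joint_velocities": joint speeds; "tau": joint torques, N m; "tool_pos": TCP position; "eef_rot": TCP orientation; "contact_force": force on the tool from outside, world axes, zero at the start; "ft_torque": the same for the moment, N m; "finger_gap": opening from 0.0 (shut) to 1.0 (fully open); "gripper_force": force on a finger pad.
Only numpy, scipy, OpenCV 4.12 (cv2) and the standard library are available. Lean on these libraries where they do the work, as an engineer would, in place of code of your own. Each camera call takes 0.05 s, during which the arm holds its last target. There are 200 camera calls.

## Working session

There is one attempt and no reset: what is moved stays moved. The work goes in short steps, Python scripts to look and compute and a tool call to move; the robot and the scene stay as the last step left them, time stands still between calls to the robot, and variables do not carry over. Pictures are saved under pics/ and viewed, at most 10 in all, crops included, and the job is handed in when it is done.

Besides the shell and the picture viewer there is one more tool, called after "Call:" in YAML: its name, and indented under it one key for each argument. arm_command: Moves the arm, as the interface text tells. Its arguments: {"type":"object","properties":{"targets":{"type":"string"}},"required":["targets"]}

```bash
mkdir -p pics; cat > h.py <<'E'
import numpy as np, cv2
from station import arm
from scipy.spatial.transform import Rotation as R
def K(n):
    i=arm.camera_info(n); return 240/np.tan(np.radians(i['fov_y'])/2),i['cx'],i['cy']
def T(n,s=None):
    i=arm.camera_info(n)
    if n!='wrist': return np.array(i['cam_to_world'])
    s=s or arm.get_state(); M=np.eye(4); M[:3,:3]=R.from_quat(s['eef_rot']).as_matrix(); M[:3,3]=s['tool_pos']
    return M@np.array(i['tool_from_camera'])
def cloud(n,d,M):
    f,cx,cy=K(n); v,u=np.mgrid[:480,:640]
    P=np.stack([(u-cx)*d/f,(v-cy)*d/f,d],-1); return P@M[:3,:3].T+M[:3,3]
def save(n,p): cv2.imwrite('pics/'+n+'.png',p[...,::-1])
def px(n,p,M=None):
    M=T(n) if M is None else M; f,cx,cy=K(n); q=np.linalg.inv(M)@np.r_[p,1]; return f*q[0]/q[2]+cx,f*q[1]/q[2]+cy
E
python3 - <<'E'
from h import *
np.set_printoptions(precision=3,suppress=True)
s=arm.get_state(); print(s['t'],s['tool_pos'],s['eef_rot'],s['finger_gap'],s['contact_force'])
ims=[]
for n in ['top','scene']:
    p,d=arm.capture(n); save(n+'0',p); M=T(n); C=cloud(n,d,M); np.savez('/tmp/'+n,p=p,C=C,d=d)
    print(n,M[:3,3],M[:3,2])
    for t in ['press','plunger_top','long_blank','short_blank','board','tray','gouge','glue','press_stop']:
        for r in arm.find_in(t,n)[:4]:
            if r['conf']>.2:
                w=M[:3,:3]@np.array(r['location'])+M[:3,3]; print(t,round(r['conf'],2),w,np.array(px(n,w,M)))
E
```

```text
0.0 [0.167 0.653 0.231] [ 0.125  0.992 -0.001 -0.   ] 1.0017864607748987 [-0.243 -0.038 -0.794]
top [0.311 0.099 1.189] [ 0.17   0.031 -0.985]
press 0.77 [ 0.663 -0.053  0.017] [391.604 188.302]
plunger_top 0.81 [ 0.674 -0.058  0.192] [403.149 162.842]
long_blank 0.94 [0.522 0.603 0.04 ] [151.858 235.358]
long_blank 0.81 [0.251 0.318 0.039] [251.991 338.473]
long_blank 0.73 [ 0.671 -0.057  0.188] [402.407 164.494]
long_blank 0.57 [0.333 0.051 0.042] [354.945 307.852]
short_blank 0.73 [0.498 0.369 0.045] [236.1  244.36]
board 0.86 [0.474 0.329 0.009] [253.266 255.046]
tray 0.65 [ 0.674 -0.057  0.197] [402.896 162.262]
tray 0.58 [ 0.536 -0.336  0.002] [495.126 234.968]
gouge 0.58 [ 0.734 -0.335  0.014] [492.362 164.716]
glue 0.96 [0.726 0.258 0.1  ] [277.342 155.992]
press_stop 0.91 [ 0.667 -0.05   0.019] [390.618 187.   ]
scene [1.187 0.37  1.372] [-0.472 -0.183 -0.862]
press 0.74 [ 0.698 -0.041  0.022] [236.184 301.058]
long_blank 0.93 [0.502 0.264 0.051] [370.191 274.6  ]
long_blank 0.88 [0.528 0.61  0.045] [494.707 330.332]
long_blank 0.78 [0.354 0.053 0.044] [317.452 208.446]
long_blank 0.74 [0.265 0.319 0.044] [415.13  214.094]
short_blank 0.72 [0.509 0.374 0.053] [408.776 290.602]
board 0.74 [0.504 0.335 0.005] [392.67  291.758]
board 0.48 [0.5   0.265 0.049] [370.475 274.249]
tray 0.61 [ 0.525 -0.337  0.002] [172.466 218.856]
gouge 0.56 [ 0.731 -0.333  0.023] [134.252 273.892]
glue 0.68 [0.752 0.268 0.102] [338.841 351.953]
press_stop 0.66 [ 0.694 -0.046  0.03 ] [234.961 298.107]
press_stop 0.29 [ 0.675 -0.056  0.199] [226.55  260.606]
```

View pics/top0.png

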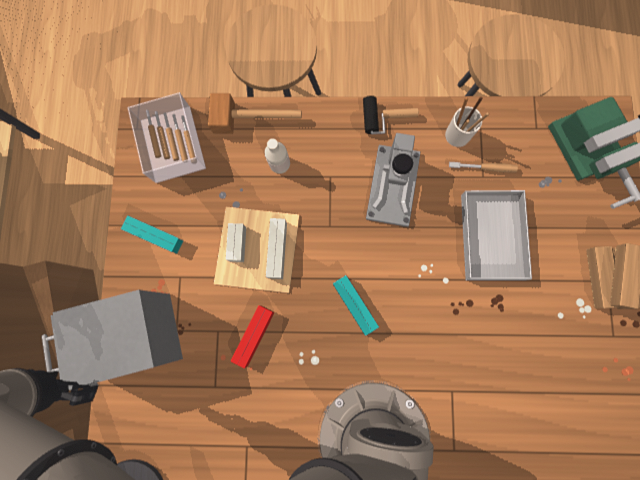

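View pics/scene0.png

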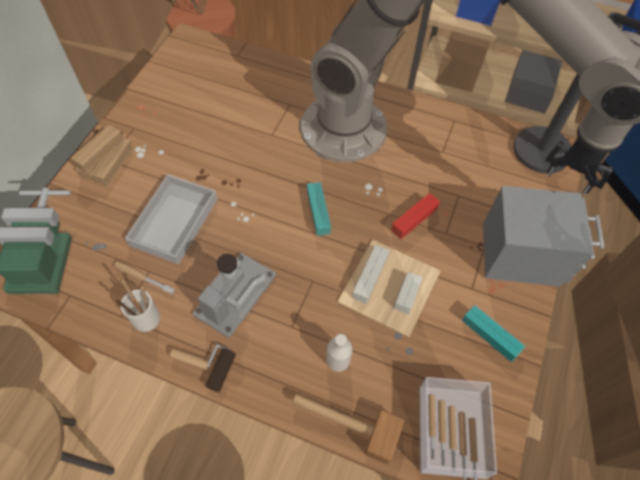

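The long blank is at (276,247) and the short one at (235,242) on the board. The press is at (395,190), the tray at (497,235), and a big grey box beside the gripper at (110,335). Next I'll measure the poses.

```bash
python3 - <<'E'
from h import *
np.set_printoptions(precision=4,suppress=True)
z=np.load('/tmp/top.npz'); C=z['C']; p=z['p'].astype(int); d=z['d']
v,u=np.mgrid[:480,:640]
def box(u0,u1,v0,v1): return (u>u0)&(u<u1)&(v>v0)&(v<v1)&(d>0)
def rect(m,name):
    P=C[m]; r=cv2.minAreaRect((P[:,:2]*1000).astype(np.float32)); print(name,m.sum(),np.round(r[0],1),np.round(r[1],1),round(r[2],2),'z',np.median(P[:,2]))
Z=C[...,2]
print('bench z',np.median(Z[box(300,330,230,260)]),np.median(Z[box(430,450,205,230)]))
rect(box(255,295,205,290)&(abs(Z-.05)<.006),'long')
rect(box(220,250,210,275)&(abs(Z-.05)<.006),'short')
rect(box(210,305,200,300)&(abs(Z-.008)<.006)&(p[...,0]>190),'board')
rect(box(455,540,180,290)&(abs(Z-.042)<.005),'tray rim')
rect(box(480,515,205,265)&(abs(Z-.004)<.004),'tray floor')
m=box(360,430,125,232)&(abs(Z-.016)<.005)&(p.max(-1)-p.min(-1)<30);m=cv2.morphologyEx(m.astype(np.uint8),cv2.MORPH_OPEN,np.ones((3,3)))>0
rect(m,'press plate')
m=box(360,430,125,232)&(Z>.024)&(Z<.036); 
rect(m,'rails')
m=box(360,440,125,200)&(abs(Z-.195)<.006); rect(m,'plunger'); print(C[m].mean(0))
m=box(360,440,120,200)&(abs(Z-.130)<.004); rect(m,'armtop')
m=box(40,185,285,385); print('greybox z',np.percentile(Z[m],[50,95]),C[m&(Z>.1)].min(0),C[m&(Z>.1)].max(0))
s=np.load('/tmp/scene.npz'); Cs=s['C']; zs=Cs[...,2]
mm=(abs(Cs[...,0]-.674)<.04)&(abs(Cs[...,1]+.057)<.04)&(abs(zs-.195)<.006); print('plunger scene',Cs[mm].mean(0),mm.sum())
mm=(abs(Cs[...,0]-.48)<.12)&(abs(Cs[...,1]-.265)<.045)&(abs(zs-.05)<.007); P=Cs[mm];print('long scene',cv2.minAreaRect((P[:,:2]*1000).astype(np.float32)),np.median(P[:,2]))
mm=(abs(Cs[...,0]-.65)<.15)&(abs(Cs[...,1]+.05)<.1)&(abs(zs-.016)<.006); P=Cs[mm];print('press scene',cv2.minAreaRect((P[:,:2]*1000).astype(np.float32)),np.median(P[:,2]))
img=cv2.resize(z['p'][120:240,350:450],None,fx=5,fy=5,interpolation=cv2.INTER_CUBIC); save('presscrop',img)
print(arm.camera_info('wrist')['tool_from_camera'],arm.camera_info('wrist')['fov_y'])
E
```

```text
bench z -0.00035281791426211573 -0.0005268209950980429
long 927 [490.8 262.9] [ 42.6 159.7] 87.67 z 0.049545624433360747
short 579 [506.5 374.2] [ 42.9 100. ] 88.74 z 0.049650961340734545
board 3094 [489.8 320. ] [244.3 262.1] 0.6 z 0.007630911329845502
tray rim 550 [ 533.6 -328.3] [240.1 162.7] 0.45 z 0.040883945852521086
tray floor 1784 [ 536.2 -342.2] [ 92.5 166.8] 87.23 z 0.0035184430940872202
press plate 1800 [675.  -57.5] [119.6 217.1] 80.18 z 0.015611523554332929
rails 324 [718.6 -55.6] [255.  141.5] 2.92 z 0.029363464186921373
plunger 303 [675.4 -57.1] [47.7 45.2] 0.52 z 0.19379546911532208
[ 0.6752 -0.0571  0.1938]
armtop 382 [712.3 -63.2] [ 50. 129.] 79.43 z 0.1307688314371045
greybox z [0.1867 0.1927] [0.1557 0.5089 0.1001] [0.3679 0.7962 0.4044]
plunger scene [ 0.6753 -0.056   0.1951] 279
long scene ((486.4855651855469, 263.48504638671875), (42.668338775634766, 165.0266571044922), 87.62728881835938) 0.05097417033932228
press scene ((646.309326171875, -39.478782653808594), (162.4275665283203, 283.3848571777344), 84.32527923583984) 0.01695078739895295
[[-0.0004 -0.9569 -0.2904  0.0735]
 [ 1.     -0.0002 -0.0007  0.0003]
 [ 0.0006 -0.2904  0.9569 -0.1422]
 [ 0.      0.      0.      1.    ]] 63.54428139419001
```

View pics/presscrop.png

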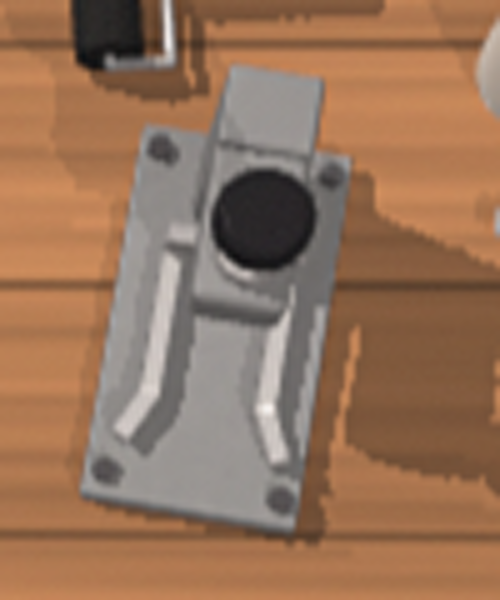

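The crop shows the guide mouth facing the robot, the column away from it, and the plunger head at about (263,218), which agrees with a press pose of (0.675, -0.057) and yaw -10°. I'm now moving over the blank's near half.

Call:
arm_command:
  targets: "0 0 -0.1 0 0 -0.756 1; 0 0 -0.1 0 0 -0.756 1; 0 0 0 0 0 -0.756 1; 0 0 0 0 0 -0.756 1; -0.2 -0.27 0 0 0 0 1; -0.2 -0.27 0 0 0 0 1; -0.2 -0.27 0 0 0 0 1; -0.2 -0.27 0 0 0 0 1; -0.2 -0.27 0 0 0 0 1; -0.2 -0.27 0 0 0 0 1"

```text
t: 1.83
tool_pos: [0.2817, 0.4858, 0.2514]
eef_rot: [0.02, 1.0, 0.0, -0.0]
contact_force: [1.6, -0.5, 0.1]
finger_gap: 1.004
gripper_force: 0.0
```

Call:
arm_command:
  targets: "-0.21 -0.27 0 0 0 0 1; -0.21 -0.27 0 0 0 0 1; -0.21 -0.27 0 0 0 0 1; -0.21 -0.27 0 0 0 0 1; -0.21 -0.27 0.1 0 0 0 1; -0.21 -0.27 0.1 0 0 0 1; -0.21 -0.27 0.1 0 0 0 1; -0.21 -0.27 0.1 0 0 0 1; 0 0 0 0 0 0 1; 0 0 0 0 0 0 1"

```text
t: 2.67
tool_pos: [0.4411, 0.2628, 0.211]
eef_rot: [0.022, 1.0, -0.0, -0.0]
contact_force: [0.1, 0.0, 0.2]
finger_gap: 0.998
gripper_force: 0.0
```

```bash
cat >> h.py <<'E'
np.set_printoptions(precision=4,suppress=True)
def blank(n,name,z0,c,tol=.006,h=(.12,.045),s=None):
    "rect of points at height z0 near c, in world"
    s=arm.get_state(); M=T(n,s); p,d=arm.capture(n); C=cloud(n,d,M); save(name,p)
    m=(d>0)&(abs(C[...,2]-z0)<tol)&(abs(C[...,0]-c[0])<h[0])&(abs(C[...,1]-c[1])<h[1])
    m=cv2.morphologyEx(m.astype(np.uint8),cv2.MORPH_OPEN,np.ones((5,5)))>0
    r=cv2.minAreaRect((C[m][:,:2]*1000).astype(np.float32)); print(np.round(r[0],1),np.round(r[1],1),round(r[2],2),'z',np.median(C[m][:,2]),m.sum())
    return p,d,C
def tool():
    s=arm.get_state(); X=R.from_quat(s['eef_rot']).as_matrix(); print('t',s['t'],'pos',np.array(s['tool_pos']),'yawx',np.degrees(np.arctan2(X[1,0],X[0,0])),'tilt',X[:2,2],'gap',s['finger_gap'],'F',s['contact_force'],s['gripper_force']); return s,X
def to(p,X,s): print('tool-delta/0.1m',X.T@(np.array(p)-s['tool_pos'])*10)
E
python3 - <<'E'
from h import *
s,X=tool(); blank('wrist','w1',.05,(.49,.263))
to((.44,.265,.018),X,s)
E
```

```text
t 2.6667 pos [0.4411 0.2628 0.211 ] yawx 177.51281360700364 tilt [-0.0004 -0.0008] gap 0.9975276353822274 F [0.0892 0.0435 0.1875] 0.0
[489.7 262.4] [ 42.1 160. ] 87.55 z 0.04966941005417125 8811
tool-delta/0.1m [0.0113 0.0228 1.9298]
```

View pics/w1.png

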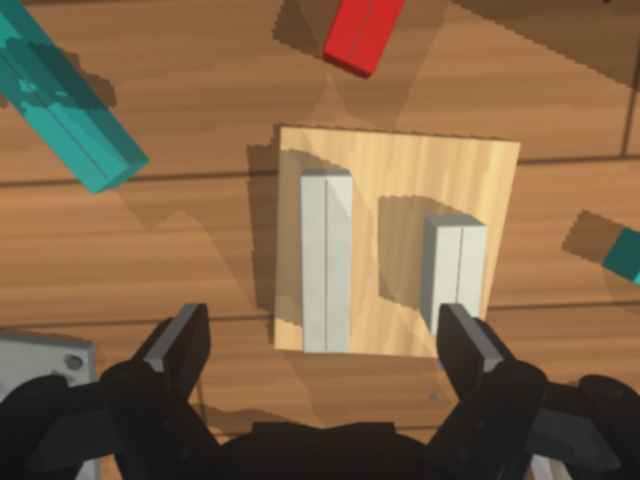

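The wrist view shows the long blank at (327,262), centred between the fingers, with the short one clear at (455,270). The fitted size, 160 x 42 mm, matches. Descend and grip.

Call:
arm_command:
  targets: "0.014 0.018 0.3 0 0 0 1; 0 0 0.3 0 0 0 1; 0 0 0.3 0 0 0 1; 0 0 0.3 0 0 0 1; 0 0 0.3 0 0 0 1; 0 0 0.25 0 0 0 1; 0 0 0.18 0 0 0 1; 0 0 0 0 0 0 1; 0 0 0 0 0 0 1; 0 0 0 0 0 0 -1"

```text
t: 3.55
tool_pos: [0.4393, 0.2676, 0.0194]
eef_rot: [0.019, 1.0, 0.0, 0.0]
contact_force: [0.6, 0.7, 0.2]
finger_gap: 0.881
gripper_force: 0.0
```

Call:
arm_command:
  targets: "0 0 0 0 0 0 -1; 0 0 0 0 0 0 -1; 0 0 0 0 0 0 -1; 0 0 0 0 0 0 -1; 0 0 0 0 0 0 -1; 0 0 0 0 0 0 -1; 0 0 0 0 0 0 -1; 0 0 0 0 0 0 -1"

```text
t: 4.22
tool_pos: [0.4394, 0.2671, 0.0195]
eef_rot: [0.02, 1.0, 0.001, 0.001]
contact_force: [-2.8, -1.2, 14.2]
finger_gap: 0.484
gripper_force: 59.4
```

```bash
python3 - <<'E'
from h import *
s,X=tool()
E
```

```text
t 4.2167 pos [0.4394 0.2671 0.0195] yawx 177.706604983027 tilt [0.0011 0.0014] gap 0.48382222615608644 F [-2.7745 -1.1638 14.2271] 59.43998157978058
```

Call:
arm_command:
  targets: "0 0 -0.1 0 0 0 -1; 0 0 -0.2 0 0 0 -1; 0 0 -0.2 0 0 0 -1; 0 0 -0.2 0 0 0.4 -1; 0 0 -0.2 0 0 0.76 -1; 0 0 0 0 0 0.76 -1; -0.068 -0.28 0 0 0 0 -1; -0.068 -0.28 0 0 0 0 -1; -0.068 -0.28 0 0 0 0 -1; -0.068 -0.28 0 0 0 0 -1"

```text
t: 5.05
tool_pos: [0.4461, 0.1504, 0.1091]
eef_rot: [0.087, 0.996, 0.0, 0.0]
contact_force: [0.7, -0.4, -1.7]
finger_gap: 0.484
gripper_force: 61.4
```

Call:
arm_command:
  targets: "-0.068 -0.28 0 0 0 0 -1; -0.068 -0.28 0 0 0 0 -1; -0.068 -0.28 0 0 0 0 -1; -0.068 -0.28 0 0 0 0 -1; -0.068 -0.28 0 0 0 0 -1; -0.068 -0.28 0 0 0 0 -1; 0 0 0 0 0 0 -1; 0 0 0 0 0 0 -1; 0 0 0 0 0 0 -1"

```text
t: 5.8
tool_pos: [0.4575, -0.0207, 0.1088]
eef_rot: [0.087, 0.996, 0.0, 0.0]
contact_force: [-0.1, -0.4, -2.4]
finger_gap: 0.479
gripper_force: 61.6
```

```bash
python3 - <<'E'
from h import *
s,X=tool()
Zb=s['tool_pos'][2]-.0195+.05
for n in ['wrist','top']:
    p,d,C=blank(n,n+'2',Zb,(.51,-.03),h=(.13,.06),tol=.006)
    v=C[...,2]; m=(d>0)&(abs(v-.016)<.005)&(abs(C[...,0]-.65)<.16)&(abs(C[...,1]+.06)<.1)&(p.max(-1).astype(int)-p.min(-1)<30)
    m=cv2.morphologyEx(m.astype(np.uint8),cv2.MORPH_OPEN,np.ones((3,3)))>0
    if m.sum()>50: print('plate',cv2.minAreaRect((C[m][:,:2]*1000).astype(np.float32)))
E
```

```text
t 5.8 pos [ 0.4575 -0.0207  0.1088] yawx 170.01864004058046 tilt [0.0003 0.0005] gap 0.47890106650711173 F [-0.1127 -0.4484 -2.406 ] 61.61342740058899
[458.8 -21.1] [68.6 63.2] 79.18 z 0.13882396402047176 21571
plate ((582.1795043945312, -42.87471389770508), (98.90702056884766, 29.781845092773438), 80.08595275878906)
[0. 0.] [0. 0.] 0.0 z nan 0
plate ((675.4175415039062, -57.221954345703125), (119.62151336669922, 215.2659454345703), 80.004150390625)
  return _methods._mean(a, axis=axis, dtype=dtype,
  ret = ret.dtype.type(ret / rcount)
```

View pics/wrist2.png

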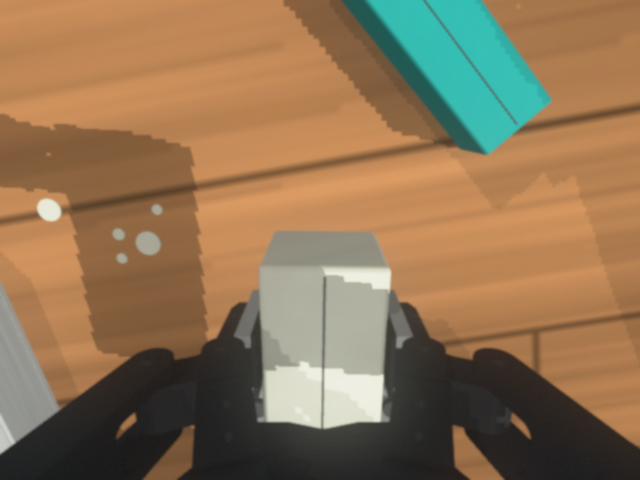

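The blank is held squarely between the pads at about (325,340), with its near end clear of the turquoise decoy at (490,150). I'll check its pitch and lateral offset in the hand.

```bash
python3 - <<'E'
from h import *
s,X=tool()
c=np.array([.6754,-.0572]); a=np.radians(-10); ex=np.array([np.cos(a),np.sin(a)]); ey=np.array([-ex[1],ex[0]])
for n in ['wrist','top','scene']:
    M=T(n,s); p,d=arm.capture(n); C=cloud(n,d,M); q=C[...,:2]-c; x=q@ex; y=q@ey; z=C[...,2]
    pi=p.astype(int)
    m=(d>0)&(x>-.27)&(x<-.07)&(abs(y)<.035)&(z>.10)&(z<.16)&(pi.min(-1)>110)&(pi.max(-1)-pi.min(-1)<40)
    m=cv2.morphologyEx(m.astype(np.uint8),cv2.MORPH_OPEN,np.ones((3,3)))>0
    if m.sum()<20: print(n,m.sum()); continue
    A=np.c_[x[m],y[m],np.ones(m.sum())]; b=z[m]
    for _ in range(5):
        w=np.linalg.lstsq(A,b,rcond=None)[0]; k=abs(A@w-b)<.0025; A,b=A[k],b[k]
        if len(b)<20: break
    print(n,m.sum(),len(b),'plane slope x,y',w[:2],'z at x=-.17',w[2]-.17*w[0],'x',np.percentile(A[:,0],[0.5,99.5]),'y',np.percentile(A[:,1],[1,50,99]))
    save(n+'3',p)
E
```

```text
t 5.9 pos [ 0.4575 -0.02    0.1086] yawx 170.12317695327238 tilt [0.0001 0.0004] gap 0.4777846083080217 F [ 0.2507  1.0881 -2.6331] 61.61754369735718
wrist 23283 8232 plane slope x,y [ 0.021  -0.0021] z at x=-.17 0.13948560569618304 x [-0.2308 -0.1955] y [-0.0211 -0.001   0.0189]
top 0
scene 984 197 plane slope x,y [-0.049  -0.2982] z at x=-.17 0.13578430398560348 x [-0.2295 -0.094 ] y [-0.0222 -0.0108  0.0198]
```

Call:
arm_command:
  targets: "0 0.01 0.2 0 0 0 -1; 0 0 0.2 0 0 0 -1; 0 0 0.2 0 0 0 -1; 0 0 0.18 0 0 0 -1; 0 0 0 0 0 0 -1; 0 0 0 0 0 0 -1"

```text
t: 6.55
tool_pos: [0.4573, -0.0199, 0.0301]
eef_rot: [0.087, 0.996, -0.0, -0.001]
contact_force: [0.4, 0.1, -1.9]
finger_gap: 0.48
gripper_force: 61.7
```

```bash
cat > q.py <<'E'
from h import *
c=np.array([.6754,-.0572]); a=np.radians(-10); ex=np.array([np.cos(a),np.sin(a)]); ey=np.array([-ex[1],ex[0]])
def look(cams=('wrist','top','scene'),tag=''):
    s,X=tool(); q=np.array(s['tool_pos'][:2])-c; print('tcp press',q@ex,q@ey)
    for n in cams:
        M=T(n,s); p,d=arm.capture(n); C=cloud(n,d,M); q=C[...,:2]-c; x=q@ex; y=q@ey; z=C[...,2]
        zt=s['tool_pos'][2]-.0195+.05; save(n+tag,p); pi=p.astype(int)
        m=(d>0)&(x>-.29)&(x<-.03)&(abs(y)<.035)&(abs(z-zt)<.006)&(pi.min(-1)>90)&(pi.max(-1)-pi.min(-1)<45)
        m=cv2.morphologyEx(m.astype(np.uint8),cv2.MORPH_OPEN,np.ones((3,3)))>0
        if m.sum()<10: print(n,m.sum()); continue
        r=cv2.minAreaRect((np.c_[x,y] if 0 else np.stack([x,y],-1)[m]*1000).astype(np.float32))
        print(n,m.sum(),'x',np.percentile(x[m],[.5,99.5]),'y',np.percentile(y[m],[1,99]),'z',np.percentile(z[m],[5,50,95]),np.round(r[2],1))
E
python3 - <<'E'
from q import *
look(tag='4')
E
```

```text
t 6.55 pos [ 0.4573 -0.0199  0.0301] yawx 170.06129564536218 tilt [-0.0019 -0.0005] gap 0.47985947586189337 F [ 0.3898  0.0828 -1.9383] 61.690571308135986
tcp press -0.2213093989061882 -0.001165477180144335
wrist 20668 x [-0.2511 -0.1911] y [-0.0242  0.022 ] z [0.0588 0.0601 0.0611] 89.4
top 0
scene 545 x [-0.2323 -0.0933] y [-0.0227  0.0199] z [0.0575 0.0622 0.0659] 89.9
```

View pics/top4.png

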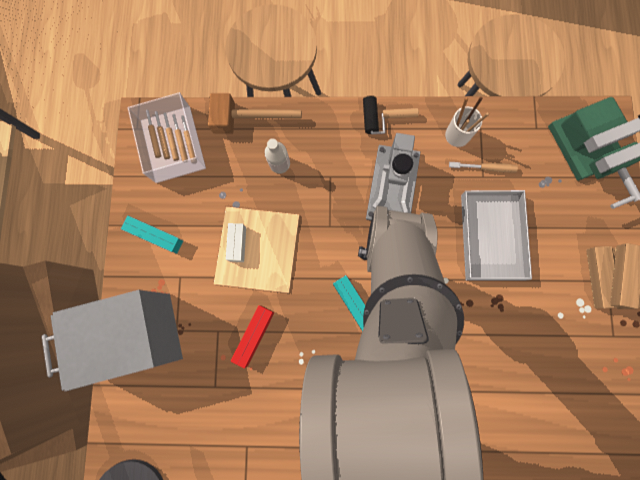

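The arm hides the blank from the top camera. The wrist and scene cameras put it at press x -0.251 to -0.093 and y about -1 mm, aligned. Slide in.

Call:
arm_command:
  targets: "-0.1 0.012 0 0 0 0 -1; -0.2 0 0 0 0 0 -1; -0.2 0 0 0 0 0 -1; -0.2 0 0 0 0 0 -1; -0.2 0 0 0 0 0 -1; -0.1 0 0 0 0 0 -1; -0.08 0 0 0 0 0 -1; 0 0 0 0 0 0 -1; 0 0 0 0 0 0 -1"

```text
t: 7.45
tool_pos: [0.5637, -0.0374, 0.0303]
eef_rot: [0.087, 0.996, -0.0, -0.0]
contact_force: [-0.2, -0.1, -2.4]
finger_gap: 0.477
gripper_force: 61.7
```

Call:
arm_command:
  targets: "-0.04 0 0 0 0 0 -1; -0.04 0 0 0 0 0 -1; -0.04 0 0 0 0 0 -1; 0 0 0 0 0 0 -1; 0 0 0 0 0 0 -1"

```text
t: 7.87
tool_pos: [0.5761, -0.0396, 0.0303]
eef_rot: [0.087, 0.996, -0.0, -0.0]
contact_force: [-0.7, 1.0, -3.2]
finger_gap: 0.482
gripper_force: 61.7
```

```bash
python3 - <<'E'
from q import *
look(cams=('wrist','scene'),tag='5')
E
```

```text
t 7.8667 pos [ 0.5761 -0.0396  0.0303] yawx 170.04096541621283 tilt [-0.0001 -0.0001] gap 0.4820615278154254 F [-0.7185  1.0043 -3.1527] 61.693453788757324
tcp press -0.10081815124210804 0.00011595729481793382
wrist 20724 x [-0.1306 -0.0706] y [-0.0229  0.0235] z [0.059  0.0603 0.0613] 89.8
scene 277 x [-0.1054 -0.0379] y [-0.0206  0.0216] z [0.0568 0.0611 0.0655] 90.0
```

Call:
arm_command:
  targets: "0 0 0.02 0 0 0 -1; -0.015 0 0 0 0 0 -1; -0.015 0 0 0 0 0 -1; 0 0 0 0 0 0 -1"

```text
t: 8.3
tool_pos: [0.577, -0.0399, 0.0277]
eef_rot: [0.087, 0.996, 0.0, -0.002]
contact_force: [-10.6, 2.1, 1.5]
finger_gap: 0.486
gripper_force: 62.3
```

The -10.6 N reading means the blank is at the back stop. Now I'll release it and rise.

Call:
arm_command:
  targets: "0.015 0 0 0 0 0 -1; 0 0 0 0 0 0 1; 0 0 0 0 0 0 1; 0 0 0 0 0 0 1; 0 0 0 0 0 0 1; 0 0 0 0 0 0 1; 0 0 -0.1 0 0 0 1; 0 0 -0.2 0 0 0 1; 0 0 -0.3 0 0 0 1"

```text
t: 9.05
tool_pos: [0.5762, -0.0399, 0.0878]
eef_rot: [0.087, 0.996, -0.0, -0.002]
contact_force: [-0.7, 1.3, 0.1]
finger_gap: 1.001
gripper_force: 0.0
```

```bash
python3 - <<'E'
from h import *
s,X=tool()
from q import *
p,d=arm.capture('wrist'); C=cloud('wrist',d,T('wrist',s)); save('w6',p)
q=C[...,:2]-c; x=q@ex;y=q@ey;z=C[...,2]
m=(d>0)&(abs(z-.058)<.005)&(abs(y)<.04)&(x<-.03)&(x>-.2)&(p.min(-1)>90)
print(m.sum(),np.percentile(x[m],[.3,50,99.7]),np.percentile(y[m],[.5,50,99.5]),np.median(z[m]))
r=cv2.minAreaRect((np.stack([x,y],-1)[m]*1000).astype(np.float32));print(r)
to((.6754,-.0572,.235),X,s)
E
```

```text
t 9.05 pos [ 0.5762 -0.0399  0.0878] yawx 170.03598019435194 tilt [-0.0035 -0.0006] gap 1.0011723346415922 F [-0.6876  1.2781  0.102 ] 0.0
15421 [-0.1298 -0.086  -0.0304] [-0.0211 -0.0001  0.0206] 0.0576519197666093
((-79.99004364013672, -0.2582664489746094), (42.202598571777344, 100.22213745117188), 89.1537857055664)
tool-delta/0.1m [-1.0015 -0.0002 -1.4752]
```

View pics/w6.png

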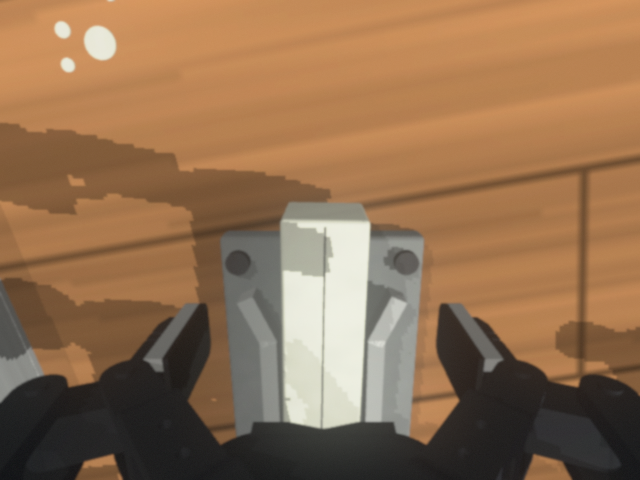

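The blank lies straight in the guide at (325,320), with its rear at press x = -0.130 as required. Next I rise, shut the fingers and move over the plunger.

Call:
arm_command:
  targets: "0 0 -0.25 0 0 0 1; 0 0 -0.3 0 0 0 -1; 0 0 -0.3 0 0 0 -1; 0 0 -0.3 0 0 0 -1; 0 0 -0.33 0 0 0 -1; -0.25 0 0 0 0 0 -1; -0.25 0 0 0 0 0 -1; -0.25 0 0 0 0 0 -1; -0.25 0 0 0 0 0 -1; 0 0 0 0 0 0 -1"

```text
t: 9.93
tool_pos: [0.6792, -0.0576, 0.2366]
eef_rot: [0.087, 0.996, -0.0, 0.001]
contact_force: [-0.9, 0.2, 0.3]
finger_gap: 0.001
gripper_force: 0.0
```

Call:
arm_command:
  targets: "0 0 0.2 0 0 0 -1; 0 0 0.15 0 0 0 -1; 0 0 0.05 0 0 0 -1; 0 0 0.05 0 0 0 -1; 0 0 0.05 0 0 0 -1; 0 0 0.04 0 0 0 -1; 0 0 0 0 0 0 -1; 0 0 0 0 0 0 -1"

```text
t: 10.6
tool_pos: [0.676, -0.0572, 0.1837]
eef_rot: [0.087, 0.996, 0.0, 0.0]
contact_force: [-5.8, 0.9, 7.9]
finger_gap: 0.003
gripper_force: 4.1
```

Call:
arm_command:
  targets: "0 0 0.05 0 0 0 -1; 0 0 0.04 0 0 0 -1; 0 0 0.04 0 0 0 -1; 0 0 0 0 0 0 -1; 0 0 0 0 0 0 -1; 0 0 0 0 0 0 -1; 0 0 0 0 0 0 -1"

```text
t: 11.18
tool_pos: [0.6768, -0.0573, 0.1748]
eef_rot: [0.087, 0.996, 0.001, 0.002]
contact_force: [-22.4, 2.2, 52.3]
finger_gap: -0.0
gripper_force: 26.0
```

52 N at z = 0.175 means the plunger is on its stop. I'll hold briefly, then rise and go back over the blank.

Call:
arm_command:
  targets: "0 0 0 0 0 0 -1; 0 0 0 0 0 0 -1; 0 0 -0.1 0 0 0 -1; 0 0 -0.2 0 0 0 -1; 0 0 -0.3 0 0 0 -1; 0 0 -0.05 0 0 0 1; 0.25 0 0 0 0 0 1; 0.25 0 0 0 0 0 1; 0.25 0 0 0 0 0 1; 0.25 0 0 0 0 0 1"

```text
t: 12.02
tool_pos: [0.5767, -0.0398, 0.2352]
eef_rot: [0.087, 0.996, 0.0, 0.001]
contact_force: [0.4, 0.4, 1.1]
finger_gap: 0.71
gripper_force: 0.0
```

```bash
python3 - <<'E'
from q import *
s,X=tool()
p,d=arm.capture('wrist'); C=cloud('wrist',d,T('wrist',s)); save('w7',p)
q=C[...,:2]-c; x=q@ex;y=q@ey;z=C[...,2]
m=(d>0)&(abs(z-.058)<.005)&(abs(y)<.04)&(x<-.03)&(x>-.2)&(p.min(-1)>90)
print(m.sum(),np.percentile(x[m],[.3,50,99.7]),np.percentile(y[m],[.5,50,99.5]),np.median(z[m]))
p,d=arm.capture('scene'); C=cloud('scene',d,T('scene')); q=C[...,:2]-c; m=(np.hypot(q[...,0],q[...,1])<.02)&(C[...,2]>.15)&(C[...,2]<.21); print('plunger z',np.median(C[m][:,2]),m.sum())
m=(abs(C[...,2]-.041)<.006)&(abs(C[...,0]-.535)<.15)&(abs(C[...,1]+.335)<.11); print('tray',cv2.minAreaRect((C[m][:,:2]*1000).astype(np.float32)))
g=np.r_[c-.1*ex,.0277]; to(g,X,s)
E
```

```text
t 12.0167 pos [ 0.5767 -0.0398  0.2352] yawx 170.03323995732555 tilt [0.0014 0.0002] gap 0.7096112682436666 F [0.3891 0.4393 1.1006] 0.0
5448 [-0.1296 -0.0836 -0.0306] [-0.0216 -0.0007  0.0203] 0.05765693496620811
plunger z 0.19581114841018632 208
tray ((528.6107177734375, -328.0736389160156), (245.7416534423828, 164.87228393554688), 0.5003644227981567)
tool-delta/0.1m [ 0.0007 -0.0006  2.0745]
```

The plunger is back up and the blank hasn't moved. Descend and grip.

Call:
arm_command:
  targets: "0 0 0.3 0 0 0 1; 0 0 0.3 0 0 0 1; 0 0 0.3 0 0 0 1; 0 0 0.3 0 0 0 1; 0 0 0.3 0 0 0 1; 0 0 0.3 0 0 0 1; 0 0 0.2 0 0 0 1; 0 0 0.07 0 0 0 1; 0 0 0 0 0 0 -1; 0 0 0 0 0 0 -1"

```text
t: 12.95
tool_pos: [0.5784, -0.0401, 0.0283]
eef_rot: [0.087, 0.996, -0.0, 0.001]
contact_force: [-0.3, 0.2, 0.7]
finger_gap: 0.749
gripper_force: 0.0
```

Call:
arm_command:
  targets: "0 0 0 0 0 0 -1; 0 0 0 0 0 0 -1; 0 0 0 0 0 0 -1; 0 0 0 0 0 0 -1; 0 0 0 0 0 0 -1; 0 0 0 0 0 0 -1; 0 0 -0.03 0 0 0 -1; 0 0 0 0 0 0 -1"

```text
t: 13.62
tool_pos: [0.5782, -0.0397, 0.0316]
eef_rot: [0.087, 0.996, 0.0, 0.001]
contact_force: [0.3, -0.6, -1.9]
finger_gap: 0.482
gripper_force: 60.6
```

Call:
arm_command:
  targets: "0.1 0 0 0 0 0 -1; 0.2 0 0 0 0 0 -1; 0.25 0 0 0 0 0 -1; 0.25 0 0 0 0 0 -1; 0.25 0 0 0 0 0 -1; 0.2 0 0 0 0 0 -1; 0 0 -0.2 0 0 0 -1; 0 0 -0.25 0 0 0 -1; 0 0 -0.25 0 0 -0.6 -1; 0 0 0 0 0 -1 -1"

```text
t: 14.45
tool_pos: [0.4556, -0.0181, 0.1039]
eef_rot: [0.031, 1.0, 0.001, 0.002]
contact_force: [2.1, -0.1, -1.4]
finger_gap: 0.484
gripper_force: 61.6
```

Call:
arm_command:
  targets: "0 0 0 0 0 -1 -1; -0.024 -0.312 0 0 0 0 -1; -0.024 -0.312 0 0 0 0 -1; -0.024 -0.312 0 0 0 0 -1; -0.024 -0.312 0 0 0 0 -1; -0.024 -0.312 0 0 0 0 -1; -0.024 -0.312 0 0 0 0 -1; -0.024 -0.312 0 0 0 0 -1; -0.024 -0.312 0 0 0 0 -1; -0.024 -0.312 0 0 0 0 -1"

```text
t: 15.28
tool_pos: [0.4774, -0.2999, 0.1003]
eef_rot: [-0.004, 1.0, 0.0, -0.0]
contact_force: [0.8, 0.4, -2.2]
finger_gap: 0.482
gripper_force: 61.7
```

Call:
arm_command:
  targets: "-0.024 -0.312 0 0 0 0 -1; 0 0 0 0 0 0 -1; 0 0 0 0 0 0 -1"

```text
t: 15.53
tool_pos: [0.4797, -0.3315, 0.1002]
eef_rot: [-0.002, 1.0, -0.0, -0.0]
contact_force: [0.1, 1.2, -2.1]
finger_gap: 0.481
gripper_force: 62.0
```

```bash
python3 - <<'E'
from h import *
s,X=tool()
p,d=arm.capture('scene'); save('s8',p)
save('s8c',cv2.resize(p[120:320,60:327],(800,600)))
to((.482,-.330,.030),X,s)
E
```

```text
t 15.5333 pos [ 0.4797 -0.3315  0.1002] yawx -179.7271203830574 tilt [-0.0006 -0.0005] gap 0.4810599039195432 F [ 0.0754  1.2426 -2.1435] 61.98687672615051
tool-delta/0.1m [-0.0236  0.0155  0.7015]
```

View pics/s8c.png

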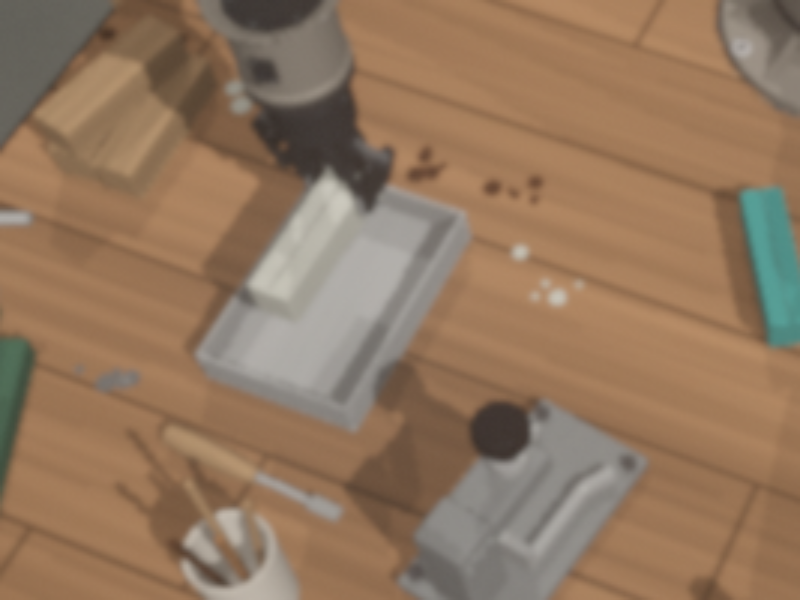

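The blank hangs over the tray at (305,245), shifted in the view by its height. Lower it onto the floor.

Call:
arm_command:
  targets: "-0.024 0.01 0.2 0 0 0 -1; 0 0 0.2 0 0 0 -1; 0 0 0.2 0 0 0 -1; 0 0 0.12 0 0 0 -1; 0 0 0.06 0 0 0 -1; 0 0 0.03 0 0 0 -1; 0 0 0.02 0 0 0 -1; 0 0 0 0 0 0 -1; 0 0 0 0 0 0 -1"

```text
t: 16.33
tool_pos: [0.4836, -0.3291, 0.018]
eef_rot: [-0.004, 1.0, -0.0, 0.0]
contact_force: [-0.2, -0.2, -2.5]
finger_gap: 0.483
gripper_force: 62.0
```

Call:
arm_command:
  targets: "0 0 0.015 0 0 0 -1; 0 0 0.01 0 0 0 -1; 0 0 0 0 0 0 -1"

```text
t: 16.58
tool_pos: [0.4838, -0.3293, 0.0171]
eef_rot: [-0.004, 1.0, 0.0, 0.001]
contact_force: [-9.5, 6.4, 37.0]
finger_gap: 0.481
gripper_force: 66.6
```

Call:
arm_command:
  targets: "0 0 0 0 0 0 0.2; 0 0 0 0 0 0 0.4; 0 0 0 0 0 0 0.4; 0 0 0 0 0 0 0.4; 0 0 -0.1 0 0 0 0.4; 0 0 -0.2 0 0 0 0.4; 0 0 -0.3 0 0 0 0.4; 0 0 -0.3 0 0 0 0.4; 0 0 -0.3 0 0 0 0.4; 0 0 -0.3 0 0 0 0.4"

```text
t: 17.42
tool_pos: [0.4829, -0.3291, 0.1669]
eef_rot: [-0.004, 1.0, -0.0, -0.0]
contact_force: [1.2, -1.0, 0.5]
finger_gap: 0.695
gripper_force: 0.0
```

```bash
python3 - <<'E'
from q import *
s,X=tool()
M=T('wrist',s); p,d=arm.capture('wrist'); C=cloud('wrist',d,M); save('w9',p); x,y,z=C[...,0],C[...,1],C[...,2]
m=(d>0)&(abs(z-.046)<.008)&(abs(y+.33)<.04)&(abs(x-.53)<.1)
print('blank',m.sum(),np.median(z[m]),cv2.minAreaRect((C[m][:,:2]*1000).astype(np.float32)))
p,d=arm.capture('scene'); C=cloud('scene',d,T('scene')); q=C[...,:2]-c; m=(np.hypot(q[...,0],q[...,1])<.02)&(C[...,2]>.15)&(C[...,2]<.21); print('plunger z',np.median(C[m][:,2]))
save('s9c',cv2.resize(p[120:320,60:327],(800,600)))
E
```

```text
t 17.4167 pos [ 0.4829 -0.3291  0.1669] yawx -179.58216958574644 tilt [-0.     -0.0002] gap 0.6954651302978333 F [ 1.153  -0.9669  0.536 ] 0.0
blank 11199 0.04570115887853676 ((532.198974609375, -330.1554260253906), (42.06719970703125, 159.9153594970703), 89.46635437011719)
plunger z 0.19579478708408282
```

View pics/w9.png

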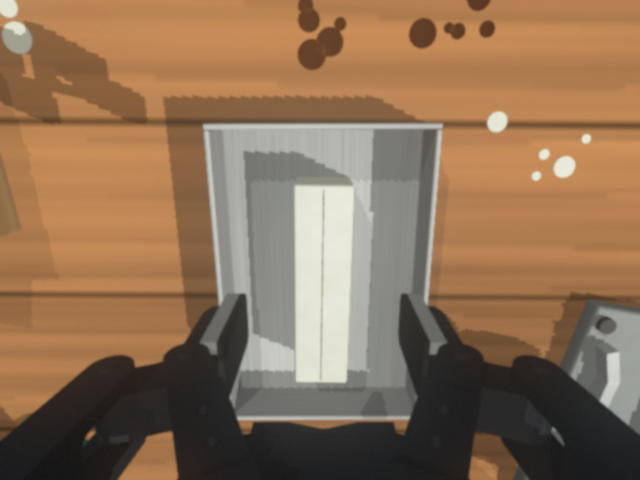

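The blank lies flat in the middle of the tray at (323,283), with its top at 46 mm. The plunger is up and the gripper is clear, so I'm handing in.

```bash
python3 -c "
from station import arm
print(arm.job_done())"
```

```text
the job is handed in; nothing more can be done
None
```

I pushed the long blank up to the back stop, pressed the plunger to its stop, laid the marked blank flat in the tray without dropping it, and handed in the job at about 17 s (no verdict was shown).

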